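Reset the kiln controller's cut-out through its hidden hole

ROBOT

A 7-joint arm with a two-finger parallel gripper is mounted at the origin on the work surface. World frame = base frame: x ahead of the robot, y to its left, z up, the work surface at z = 0. Lengths are in m, angles in rad, forces in N, time in s.
With the tool pointing down it reaches from about 0.425 to 0.875 m from the base axis. Payload 4.7 kg.
Tool frame: the origin (TCP) lies between the finger pads; the fingertips stand 11 mm ahead of it and the grasp point (between the pads) lies 8 mm behind it; z points along the fingers, y is the direction in which the jaws open and shut (so a half turn about z gives the same grasp; the last joint's range is limited). The gripper opens to 87 mm and grips with 3 to 60 N. Pads are 19 mm wide; open, the fingers measure 117 mm over their backs; the gripper's body (75 mm by 190 mm) begins 51 mm behind the grasp point.
Start: joints at [1.344, 0.321, -0.07, 1.45, 0.023, 1.371, -0.057], TCP at [0.155, -0.631, 0.234] pointing down, gripper open.
Joint ranges: [-2.86, 2.86], [-0.3, 2.09], [-1.38, 1.24], [0.06, 2.45], [-1.56, 4.7], [0.09, 2.05], [-2.69, 2.69]. Speed limits (rad/s): [2.57, 2.57, 3.14, 3.14, 3.14, 3.14, 3.14].

INTERFACE

Orientations are given as a rotation vector (axis times angle).
In Python, from bench import ctrl gives the robot as it stands.
- The arm moves only by the tool servo_tool, never from a script. Its argument "series" is a list of rows, each an object with "travel": the shift along the tool's x, y, z in m, a list of three; "angular": the turn, a rotation vector about the tool's x, y, z in rad, a list of three. A call has 1 to 5 rows; each row shifts and turns the commanded pose from where the row before left it, along the tool's axes as they then stand; what a row does not reach is not made up. A row lasts 1/10 s, in which the tool goes at most 50 mm and 8.59 degrees, less where a joint would pass 70% of its speed; a pose out of reach is approached as far as the arm can. A call with a gripper value outside its range is refused whole. "claw" is the finger opening in m, from 0 to 0.087, set as the call begins (left out, the last holds). The fingers move at their own pace and stop on an object; "squeeze" is the grip in N (left out, the last holds). Time passes only in rows, so rows that do not move let the fingers close. It gives the time, the measured TCP pose, the force and the opening at its end, in the units of the state.
- ctrl.get_state(): the state, without advancing time (a new reading comes with each control period).
- ctrl.get_image(name): name is "scene" or "top" or "wrist"; returns the picture (400x640x3 uint8, red, green, blue); there is no depth.
- ctrl.calibration(name): a dict with "fx", "fy", "cx", "cy" (pixels), "rvec" (rotation vector, rad) and "tvec" (3), from world to camera coordinates, as OpenCV has them. Camera axes: x right, y down, z forward; pixel columns grow to the right and rows downward; lengths in m; the calibration is good to about 2 mm. A picture is of the moment at which its call begins: read the wrist's pose just before it. calibration takes no time and is no camera call; for the wrist camera it gives the pose at the moment of the call.
- ctrl.close_job(): hands the job in, once; it reports no verdict.
The state is a dict: "time": time; "joint_positions": joint angles; "qd": joint speeds; "joint_torque": joint torques, N m; "position": TCP position; "tool_rot": TCP orientation; "ft_force": force on the tool from outside, world axes, zero at the start; "torque": the same for the moment, N m; "grip_width": opening from 0.0 (shut) to 1.0 (fully open).
Only numpy, scipy, OpenCV 4.12 (cv2) and the standard library are available. Lean on these libraries where they do the work, as an engineer would, in place of code of your own. Each camera call takes 0.05 s, during which the arm holds its last target.

TASK

The kiln's safety cut-out has tripped. Take the steel probe from its wooden stand, feel along the bottom of the slot in the controller's sloping face, under the eave, until the tip drops into the hidden hole, and push the reset button inside fully home (it stays in). Then put the probe back upright in its stand, seated on its collar, let go, and leave the other things on the table where they are.

Things in the scene. Friction and masses are not known exactly. Their poses are not given: they have to be found in the camera images.
- probe_grip (a point): Middle of the handle of the probe, a loose hand tool, 154 mm long, about 110 g, standing tip down in its stand. Handle: dark wood, square section 20 x 20 mm, 70 mm long. Own z runs up the probe's axis from tip to handle end, own x and y are square to the handle's flats. The point is on the axis, 119 mm from the tip, 39 mm above the collar's underside, 35 mm below the handle's end
- probe_tip (a point): The very end of the probe's shaft, on its axis (axes as at probe_grip). The shaft is straight round steel, 7 mm thick, round-ended, 80 mm from the tip to the underside of a round collar 32 mm wide and 4 mm thick; the handle follows
- stand_mouth (a point): Centre of the mouth of the probe's stand, at the level of its top: a fixed light wooden block 60 x 60 mm, 88 mm high, with an 22 x 22 mm square hole straight down through it. Own z is up. The probe is home when its shaft is in the hole and its collar lies flat on the block's top (tip 8 mm above the table)
- console: Grey kiln controller, fixed, 160 mm deep (own x), 220 wide (own y), 119 high; origin under its centre, own z up; its front looks along own -x. Its flat aluminium face slopes at 30 degrees to the table, rising towards own +x: outward normal (-0.5, 0, 0.866) in own axes. A straight slot is cut in the face, 100 mm along own y, 14 mm wide, under an eave
- slot_mid (a point): Middle of the slot, at the level of the face (axes as the console's; 20 mm in front of and 65 mm above its origin). The slot's bottom is a smooth black strip parallel to the face, 4 mm below it. Somewhere in it, out of sight, is one hole, 12 mm along the slot and 14 mm wide; its centre lies up to 25 mm to either side of this point along own y
- eave_edge (a point): Middle of the eave's front edge, on its underside (axes as the console's): 14 mm in front of slot_mid and 48 mm above it. The eave is a flat plate 6 mm thick, as wide as the console, so nothing can come straight down into the slot: the probe must lean with its handle towards the console's own -x, best square to the face, 30 degrees from vertical
- reset_button (a joint): How far the reset button is pushed in, m: 0 out (tripped), 0.008 fully home. Its head is in the hole, 14 mm below the face (10 mm below the slot's bottom) when out, 22 mm when home; it moves along the face's normal, stiffly, needing about 4 to 6 N, stays where it is left, and stops hard when home
- glaze_jar: white glazed jar with lid, 72 mm wide, 90 high, standing loose; origin under its centre. Bystander
- bowl: terracotta bowl, 110 mm wide, 50 high; origin under its centre. Bystander
- mug: blue mug with a handle, 80 mm wide, 90 high; origin under its centre. Bystander
- brush: brush lying on the table, along its own x. Bystander
- rib: flat wooden rib 90 x 45 x 8 mm lying on the table. Bystander
- test_tile: clay tile 100 x 100 x 10 mm lying on the table. Bystander
- roller: wooden roller, 32 mm thick, 160 long, lying on the table. Bystander
Things that resemble listed ones, but are neither listed nor needed, are in the scene too. What is shaped like the part that bears probe_grip but blue, green or turquoise is not meant.

How it is judged:
By the outcome, as a careful person would: the job done as asked, in the order asked, and still so for the second after the job is handed in, with the robot touching nothing.
It also fails if it takes over 64 s, if anything falls off the work surface, if the arm or the gripper's body presses on something with over 40 N, if the wrist force passes 120 N, or if a joint passes its speed limit or range.

## Working session

There is one attempt and no reset: what is moved stays moved. The work goes in short steps, Python scripts to look and compute and a tool call to move; the robot and the scene stay as the last step left them, time stands still between calls to the robot, and variables do not carry over. Pictures are saved under pics/ and viewed, and the job is handed in when it is done.

Besides the shell and the picture viewer there is one more tool, called after "Call:" as name([rows], argument=value, ...), one row to a line, values as JSON. servo_tool: Moves the arm, as the interface text tells. Its arguments: {"type":"object","properties":{"series":{"type":"array","items":{"type":"object","properties":{"travel":{"type":"array","items":{"type":"number"}},"angular":{"type":"array","items":{"type":"number"}}}}},"claw":{"type":"number"},"squeeze":{"type":"number"}},"required":["series"]}

```bash
ls; mkdir -p pics
python3 - <<'E'
from bench import ctrl
import cv2
s=ctrl.get_state(); print(s)
for n in ["scene","top","wrist"]:
    c=ctrl.calibration(n); print(n,c)
    im=ctrl.get_image(n); cv2.imwrite(f"pics/{n}0.png",im[:,:,::-1])
E
```

```text
pics
{'time': 0.0, 'joint_positions': array([ 1.34410093,  0.3217998 , -0.07008231,  1.45165301,  0.02259816,
        1.37081595, -0.05685902]), 'qd': array([-2.49807499e-04, -3.13921748e-04,  8.24320016e-05,  6.22978225e-05,
        3.73034548e-04, -3.66996392e-04, -5.38635437e-04]), 'joint_torque': array([-6.56831662e-05, -4.91285026e+01, -4.03842526e-01, -3.12530172e+01,
       -6.41525583e-02,  4.36874852e-02,  1.77534671e-04]), 'position': array([ 0.15483385, -0.63074375,  0.23248759]), 'tool_rot': array([-3.11698975e+00, -3.77210429e-01,  5.08029122e-04]), 'ft_force': array([ 0.49201999,  0.09230515, -0.72642871]), 'torque': array([-0.0439882 , -0.01981147,  0.00043665]), 'grip_width': 1.003351390561145}
scene {'fx': 417.94576676493625, 'fy': 417.94576676493625, 'cx': 325.15457535407654, 'cy': 197.3729156544673, 'rvec': array([ 2.17815283,  0.9073425 , -0.38513788]), 'tvec': array([-0.37977309, -0.18116327,  1.46117767])}
top {'fx': 397.6785898246152, 'fy': 397.6785898246152, 'cx': 319.9307267574035, 'cy': 198.8649045417544, 'rvec': array([ 2.1212469 , -2.17457219,  0.14408055]), 'tvec': array([0.04061212, 0.56150931, 1.13046852])}
wrist {'fx': 291.82036477319946, 'fy': 291.82036477319946, 'cx': 318.8618367808232, 'cy': 201.03471198489007, 'rvec': array([-2.30138215,  1.80311818,  0.2455499 ]), 'tvec': array([-0.64954475, -0.03245213,  0.3906993 ])}
```

View pics/scene0.png

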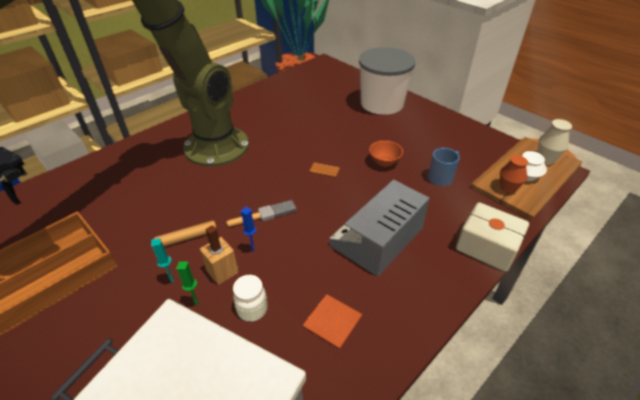

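View pics/top0.png

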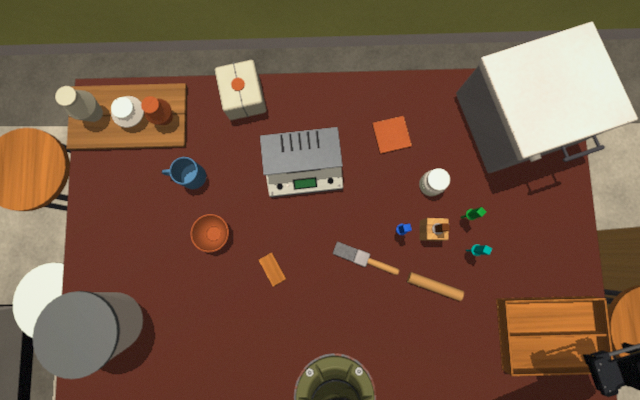

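View pics/wrist0.png

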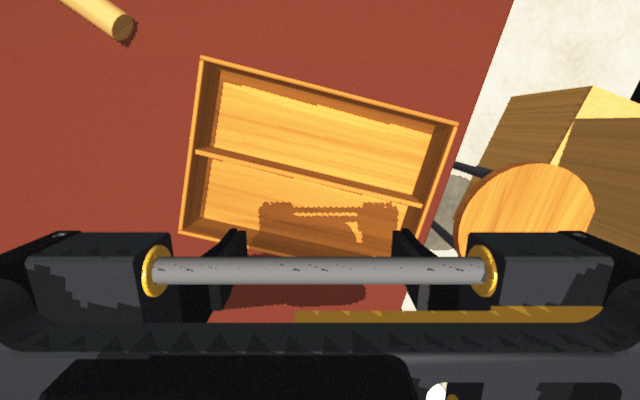

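```bash
cat > h.py <<'E'
import numpy as np, cv2
from scipy.spatial.transform import Rotation as R
from bench import ctrl
def cal(n):
    c=ctrl.calibration(n); K=np.array([[c['fx'],0,c['cx']],[0,c['fy'],c['cy']],[0,0,1]]); return K,np.array(c['rvec']),np.array(c['tvec'])
def proj(n,P,C=None):
    K,r,t=C or cal(n); return cv2.projectPoints(np.atleast_2d(np.array(P,float)),r,t,K,None)[0].reshape(-1,2)
def ray(n,uv,C=None):
    K,r,t=C or cal(n); Rm=cv2.Rodrigues(r)[0]; d=Rm.T@np.linalg.solve(K,[uv[0],uv[1],1.]); return -Rm.T@t,d/np.linalg.norm(d)
def plane(n,uv,z,C=None):
    o,d=ray(n,uv,C); return o+d*(z-o[2])/d[2]
def tri(rays):
    A=np.zeros((3,3));b=np.zeros(3)
    for o,d in rays:
        M=np.eye(3)-np.outer(d,d);A+=M;b+=M@o
    return np.linalg.solve(A,b)
def crop(src,dst,x0,y0,x1,y1,f):
    im=cv2.imread(src)[y0:y1,x0:x1]; cv2.imwrite(dst,cv2.resize(im,None,fx=f,fy=f,interpolation=cv2.INTER_CUBIC))
E
python3 - <<'E'
from h import *
crop('pics/top0.png','pics/c1.png',380,180,500,270,6)
crop('pics/top0.png','pics/c2.png',250,120,350,205,7)
crop('pics/scene0.png','pics/c3.png',140,190,280,300,5)
for n in ['scene','top','wrist']:
    print(n,ray(n,(320,200)))
E
```

```text
scene (array([ 1.10609956, -0.57176042,  0.87276669]), array([-0.51856092,  0.50388365, -0.69079363]))
top (array([0.40150185, 0.02398272, 1.19713083]), array([ 0.13471656,  0.00218788, -0.99088176]))
wrist (array([ 0.22501613, -0.61485238,  0.3835245 ]), array([-0.25227973, -0.06317017, -0.96559022]))
```

View pics/c1.png

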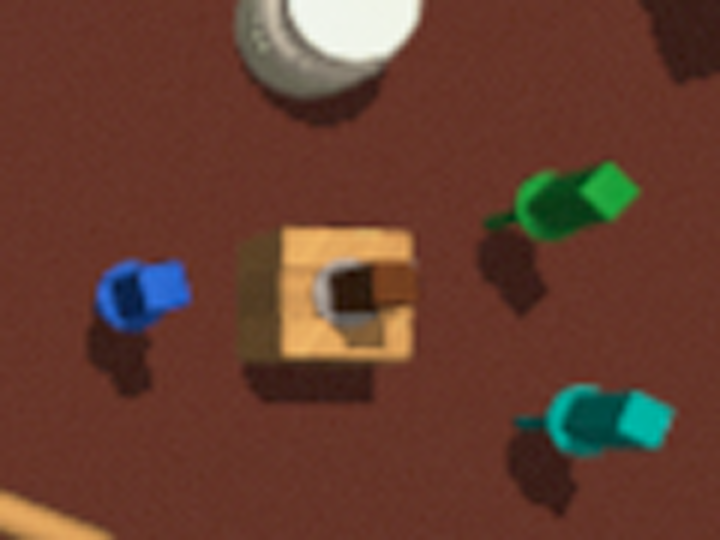

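View pics/c2.png

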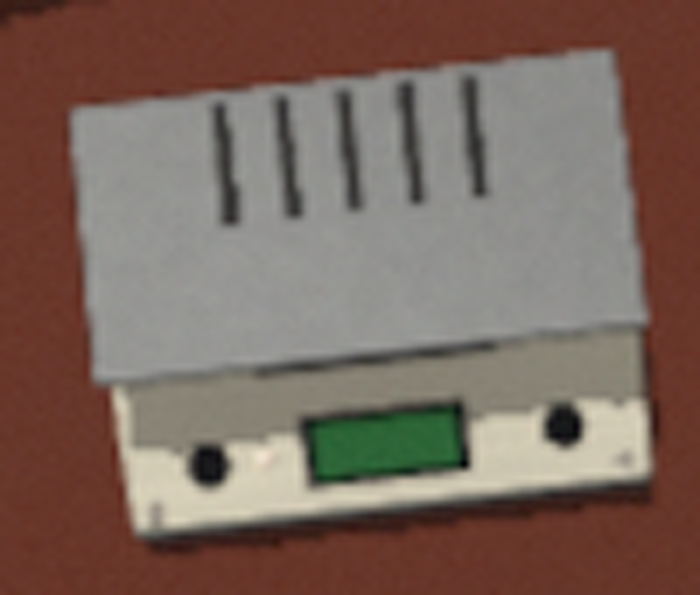

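View pics/c3.png

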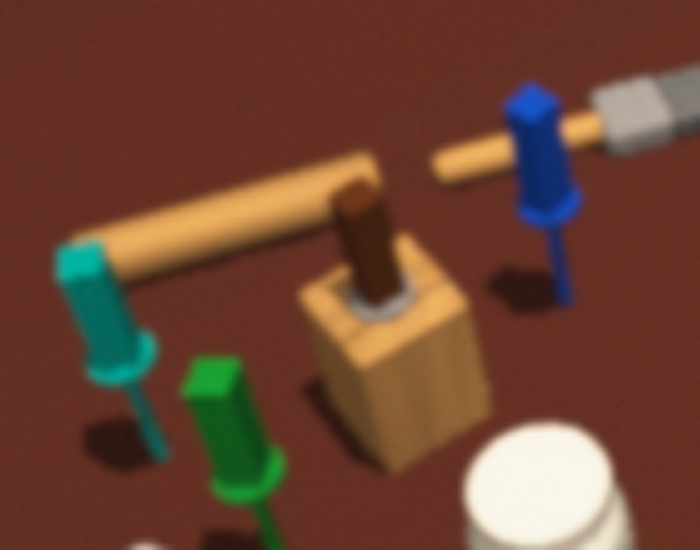

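Run:
```python
from h import *
C=cal('top')
def c1(p): return (p[0]/6+380-.42,p[1]/6+180-.42)
def c2(p): return (p[0]/7+250-.43,p[1]/7+120-.43)
def c3(p): return (p[0]/5+140-.4,p[1]/5+190-.4)
st=[plane('top',c1(p),.088,C) for p in [(281,228),(413,229),(413,361),(280,360)]]
st=np.array(st); print('stand',st.round(4),st.mean(0).round(4))
for a,b in zip(st,np.roll(st,-1,0)): print(np.linalg.norm(a-b).round(4),np.degrees(np.arctan2(*(b-a)[[1,0]])).round(1))
ss=np.array([plane('scene',c3(p),.088) for p in [(302,293),(362,366),(468,298),(408,237)]]);print('stand scene',ss.round(4),ss.mean(0).round(4))
ev=np.array([plane('top',c2(p),.119,C) for p in [(70,108),(613,50),(648,322),(95,383)]]);print('eave',ev.round(4))
for a,b in zip(ev,np.roll(ev,-1,0)): print(np.linalg.norm(a-b).round(4),np.degrees(np.arctan2(*(b-a)[[1,0]])).round(1))
print('collar',plane('top',c1((350,293)),.092), 'handletop', plane('top',c1((396,286)),.162))
for n,t,s in [('blue',(176,284),(531,103)),('green',(610,191),(213,375)),('teal',(647,420),(83,262)),('probe',(397,286),(357,195))]:
    print(n,tri([ray('top',c1(t)),ray('scene',c3(s))]).round(3))
```

```text
stand [[ 0.4953 -0.2695  0.088 ]
 [ 0.4933 -0.3308  0.088 ]
 [ 0.4322 -0.3266  0.088 ]
 [ 0.4342 -0.2653  0.088 ]] [ 0.4637 -0.298   0.088 ]
0.0613 -91.9
0.0612 176.1
0.0613 88.2
0.0612 -3.9
stand scene [[ 0.4338 -0.3241  0.088 ]
 [ 0.4916 -0.3285  0.088 ]
 [ 0.4928 -0.2689  0.088 ]
 [ 0.4398 -0.2669  0.088 ]] [ 0.4645 -0.2971  0.088 ]
eave [[ 0.7361  0.1911  0.119 ]
 [ 0.7544 -0.0268  0.119 ]
 [ 0.6427 -0.0373  0.119 ]
 [ 0.6237  0.1817  0.119 ]]
0.2187 -85.2
0.1122 -174.7
0.2198 95.0
0.1128 4.8
collar [ 0.46404219 -0.29842661  0.092     ] handletop [ 0.46261216 -0.29807663  0.162     ]
blue [ 0.467 -0.203  0.157]
green [ 0.502 -0.397  0.154]
teal [ 0.403 -0.405  0.152]
probe [ 0.463 -0.298  0.161]
```

```bash
cat >> h.py <<'E'
def down(yaw):  # tool x at world yaw, z down
    y=np.radians(yaw); x=np.array([np.cos(y),np.sin(y),0]); z=np.array([0,0,-1.]); return np.c_[x,np.cross(z,x),z]
def plan(p,Rt,n,s=None):
    s=s or ctrl.get_state(); p0=s['position'];R0=R.from_rotvec(s['tool_rot']); Rt=R.from_matrix(Rt)
    dr=(R0.inv()*Rt).as_rotvec(); print('tot ang',dr.round(4),'dist',np.linalg.norm(p-p0).round(4),'tool frame',R0.inv().apply(p-p0).round(4))
    for i in range(n):
        Ri=R0*R.from_rotvec(dr*i/n); print(i,Ri.inv().apply((p-p0)/n).round(4).tolist(),(dr/n).round(4).tolist())
E
python3 - <<'E'
from h import *
plan(np.array([.42,-.298,.25]),down(-3),10)
E
```

```text
tot ang [-0.0015  0.0003  0.2931] dist 0.4259 tool frame [ 0.3369 -0.26   -0.017 ]
0 [0.0337, -0.026, -0.0017] [-0.0002, 0.0, 0.0293]
1 [0.0329, -0.027, -0.0017] [-0.0002, 0.0, 0.0293]
2 [0.0321, -0.0279, -0.0017] [-0.0002, 0.0, 0.0293]
3 [0.0313, -0.0289, -0.0017] [-0.0002, 0.0, 0.0293]
4 [0.0304, -0.0298, -0.0017] [-0.0002, 0.0, 0.0293]
5 [0.0295, -0.0306, -0.0017] [-0.0002, 0.0, 0.0293]
6 [0.0286, -0.0315, -0.0017] [-0.0002, 0.0, 0.0293]
7 [0.0277, -0.0323, -0.0017] [-0.0002, 0.0, 0.0293]
8 [0.0267, -0.0331, -0.0017] [-0.0002, 0.0, 0.0293]
9 [0.0257, -0.0339, -0.0017] [-0.0002, 0.0, 0.0293]
```

Call:
servo_tool([
  {"travel": [0.034, -0.026, -0.002], "angular": [0, 0, 0.029]},
  {"travel": [0.033, -0.027, -0.002], "angular": [0, 0, 0.029]},
  {"travel": [0.032, -0.028, -0.002], "angular": [0, 0, 0.029]},
  {"travel": [0.031, -0.029, -0.002], "angular": [0, 0, 0.03]},
  {"travel": [0.03, -0.03, -0.002], "angular": [0, 0, 0.03]},
], claw=0.05, squeeze=25)

```text
time: 0.65
position: [0.2878, -0.4627, 0.2434]
tool_rot: [-3.138, -0.145, 0.0]
ft_force: [-0.4, -1.1, -0.1]
grip_width: 0.638
```

Call:
servo_tool([
  {"travel": [0.03, -0.031, -0.002], "angular": [0, 0, 0.029]},
  {"travel": [0.029, -0.031, -0.002], "angular": [0, 0, 0.029]},
  {"travel": [0.028, -0.032, -0.002], "angular": [0, 0, 0.029]},
  {"travel": [0.027, -0.033, -0.001], "angular": [0, 0, 0.03]},
  {"travel": [0.026, -0.034, -0.001], "angular": [0, 0, 0.03]},
])

```text
time: 1.15
position: [0.422, -0.2968, 0.2515]
tool_rot: [3.14, -0.086, -0.0]
ft_force: [0.7, -0.2, 0.7]
grip_width: 0.574
```

Run:
```python
from h import *
C=cal('wrist'); im=ctrl.get_image('wrist'); cv2.imwrite('pics/w1.png',im[:,:,::-1])
s=ctrl.get_state(); print(s['time'],s['position'],s['tool_rot'],np.abs(s['qd']).max())
np.savez('w1.npz',K=C[0],r=C[1],t=C[2])
print(proj('wrist',[[.463,-.298,.162],[.464,-.298,.088]],C))
```

```text
1.2 [ 0.42769759 -0.28891511  0.25195526] [-3.13695218  0.07065986 -0.00583353] 0.21083303311856463
[[316.88273575 160.53670347]
 [317.33434217 150.57957371]]
```

View pics/w1.png

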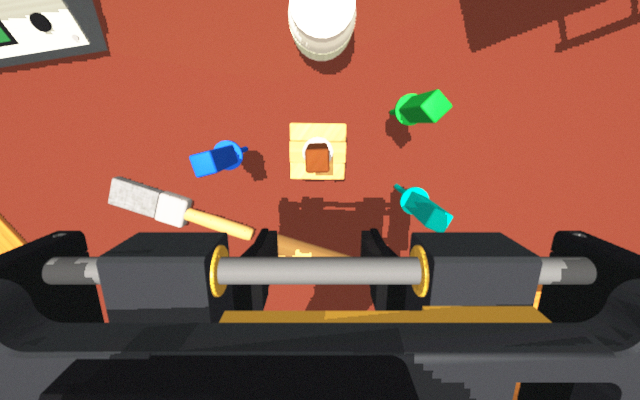

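Run:
```python
from h import *
crop('pics/w1.png','pics/c4.png',275,110,365,190,8)
im=cv2.imread('pics/w1.png'); 
d=np.load('w1.npz');C=(d['K'],d['r'],d['t'])
hsv=cv2.cvtColor(im[110:190,275:365],cv2.COLOR_BGR2HSV)
print(hsv[47,42],hsv[20,20],hsv[5,5], hsv[47,36:50].tolist())
```

```text
[ 12 178 223] [ 29  53 255] [  7 158 198] [[12, 182, 228], [12, 182, 228], [12, 183, 227], [12, 184, 227], [11, 183, 226], [11, 187, 225], [12, 178, 223], [12, 183, 221], [12, 183, 221], [12, 181, 224], [12, 183, 226], [11, 181, 227], [11, 182, 226], [11, 187, 225]]
```

View pics/c4.png

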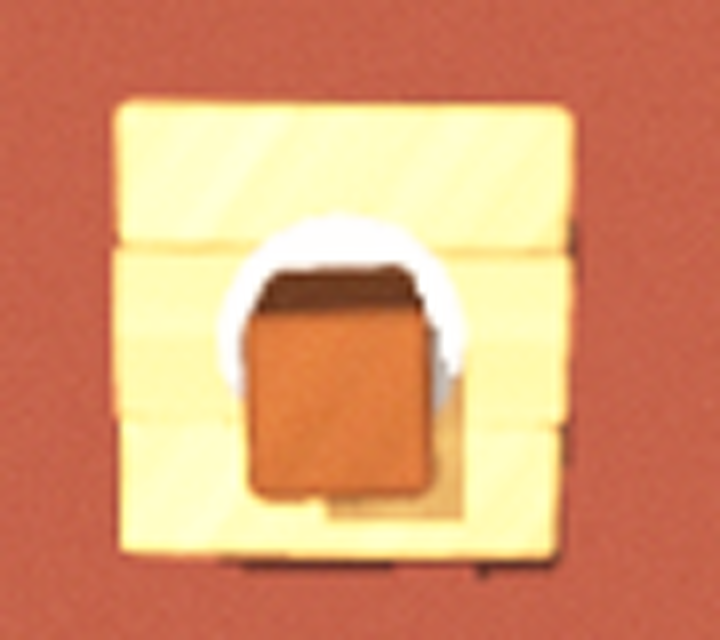

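Run:
```python
from h import *
d=np.load('w1.npz');C=(d['K'],d['r'],d['t'])
f=lambda p:(p[0]/8+275-.44,p[1]/8+110-.44)
for z,ps in [(.162,[(247,313),(427,309),(433,494),(249,495)]),(.088,[(116,100),(576,105),(562,559),(119,553)])]:
    q=np.array([plane('wrist',f(p),z,C) for p in ps]); print(q.mean(0).round(4))
    for a,b in zip(q,np.roll(q,-1,0)): print(np.linalg.norm(a-b).round(4),np.degrees(np.arctan2(*(b-a)[[1,0]])).round(1))
s=ctrl.get_state();print(s['position'],s['tool_rot'],s['time'],np.degrees(2*np.arctan2(s['tool_rot'][1],s['tool_rot'][0])))
plan(np.array([.463,-.298,.18]),down(-2.5),3)
```

```text
[ 0.4634 -0.2981  0.162 ]
0.0183 -91.8
0.019 179.2
0.0191 87.2
0.0187 -3.2
[ 0.4631 -0.2981  0.088 ]
0.0598 -93.7
0.06 176.5
0.0606 86.1
0.0598 -4.3
[ 0.42769759 -0.28891511  0.25195526] [-3.13695218  0.07065986 -0.00583353] 1.2 357.4192611165588
tot ang [-0.0039 -0.0036 -0.0014] dist 0.0807 tool frame [0.0354 0.0078 0.0721]
0 [0.0118, 0.0026, 0.024] [-0.0013, -0.0012, -0.0005]
1 [0.0118, 0.0026, 0.024] [-0.0013, -0.0012, -0.0005]
2 [0.0119, 0.0025, 0.024] [-0.0013, -0.0012, -0.0005]
```

Call:
servo_tool([
  {"travel": [0.012, 0.003, 0.0], "angular": [0, 0, 0]},
  {"travel": [0.012, 0.003, 0], "angular": [0, 0, 0]},
  {"travel": [0.012, 0.002, 0], "angular": [0, 0, 0]},
  {"travel": [0, 0, 0], "angular": [0, 0, 0]},
  {"travel": [0, 0, 0], "angular": [0, 0, 0]},
])

```text
time: 1.7
position: [0.4564, -0.3089, 0.251]
tool_rot: [-3.14, 0.085, 0.002]
ft_force: [0.4, -0.1, -0.2]
grip_width: 0.577
```

Run:
```python
from h import *
plan(np.array([.4634,-.2981,.119]),down(-2.4),4)
s=ctrl.get_state();print(s['position'],np.abs(s['qd']).max(),s['ft_force'])
```

```text
tot ang [-0.0008  0.0011 -0.0125] dist 0.1326 tool frame [ 0.0065 -0.0111  0.132 ]
0 [0.0016, -0.0028, 0.033] [-0.0002, 0.0003, -0.0031]
1 [0.0016, -0.0028, 0.033] [-0.0002, 0.0003, -0.0031]
2 [0.0016, -0.0028, 0.033] [-0.0002, 0.0003, -0.0031]
3 [0.0016, -0.0028, 0.033] [-0.0002, 0.0003, -0.0031]
[ 0.45642554 -0.30893263  0.25099946] 0.01816373234696901 [ 0.44176778 -0.1293371  -0.1963261 ]
```

Call:
servo_tool([
  {"travel": [0.004, -0.006, 0.03], "angular": [0, 0, -0.012]},
  {"travel": [0.0025, -0.005, 0.03], "angular": [0, 0, 0]},
  {"travel": [0, 0, 0], "angular": [0, 0, 0]},
  {"travel": [0, 0, 0], "angular": [0, 0, 0]},
])

```text
time: 2.1
position: [0.4632, -0.298, 0.1918]
tool_rot: [-3.141, 0.066, 0.001]
ft_force: [-0.5, -0.2, 0.4]
grip_width: 0.573
```

Run:
```python
from h import *
plan(np.array([.4634,-.2981,.119]),down(-2.4),3)
```

```text
tot ang [-0.      0.0009  0.    ] dist 0.0728 tool frame [0.0002 0.0001 0.0728]
0 [0.0001, 0.0, 0.0243] [-0.0, 0.0003, 0.0]
1 [0.0001, 0.0, 0.0243] [-0.0, 0.0003, 0.0]
2 [0.0001, 0.0, 0.0243] [-0.0, 0.0003, 0.0]
```

Call:
servo_tool([
  {"travel": [0, 0, 0.03]},
  {"travel": [0, 0, 0.025]},
  {"travel": [0, 0, 0.018]},
  {"travel": [0, 0, 0]},
  {"travel": [0, 0, 0]},
])

```text
$.series[0]: bad value
```

Call:
servo_tool([
  {"travel": [0, 0, 0]},
  {"travel": [0, 0, 0]},
  {"travel": [0, 0, 0]},
  {"travel": [0, 0, 0]},
], claw=0.0, squeeze=45)

```text
$.series[0]: bad value
```

Run:
```python
from h import *
s=ctrl.get_state();print(s)
for n in ['scene']:
    cv2.imwrite(f'pics/{n}2.png',ctrl.get_image(n)[:,:,::-1])
crop('pics/scene2.png','pics/c5.png',140,150,280,300,4)
```

```text
{'time': 2.1, 'joint_positions': array([ 0.87665993,  0.15799249, -0.38839382,  1.74483384,  0.0631566 ,
        1.25177862, -1.13990996]), 'qd': array([ 0.00226224, -0.01827752,  0.0024692 , -0.03898501,  0.0013826 ,
       -0.00279101, -0.0018792 ]), 'joint_torque': array([-2.65336270e-01, -3.57857716e+01, -1.91497251e+00, -2.88238120e+01,
       -9.19934968e-02,  5.50035853e-03, -5.51954043e-03]), 'position': array([ 0.46323461, -0.29798452,  0.19182379]), 'tool_rot': array([-3.14083945e+00,  6.57659791e-02,  1.39867441e-03]), 'ft_force': array([-0.54758213, -0.22518387,  0.43727188]), 'torque': array([-0.0102717 , -0.04218363, -0.04925332]), 'grip_width': 0.5734513063898833}
```

View pics/c5.png

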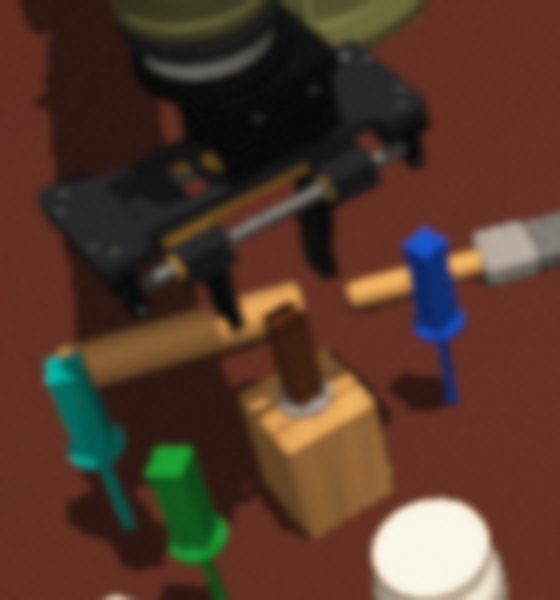

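Call:
servo_tool([
  {"travel": [0, 0, 0.03], "angular": [0, 0, 0]},
  {"travel": [0, 0, 0.025], "angular": [0, 0, 0]},
  {"travel": [0, 0, 0.017], "angular": [0, 0, 0]},
  {"travel": [0, 0, 0], "angular": [0, 0, 0]},
  {"travel": [0, 0, 0], "angular": [0, 0, 0]},
])

```text
time: 2.65
position: [0.4646, -0.2985, 0.1213]
tool_rot: [3.139, -0.066, 0.003]
ft_force: [-0.5, 0.3, 1.4]
grip_width: 0.572
```

Call:
servo_tool([
  {"travel": [0, 0, 0], "angular": [0, 0, 0]},
  {"travel": [0, 0, 0], "angular": [0, 0, 0]},
  {"travel": [0, 0, 0], "angular": [0, 0, 0]},
  {"travel": [0, 0, 0], "angular": [0, 0, 0]},
], claw=0.0, squeeze=45)

```text
time: 3.05
position: [0.4641, -0.2977, 0.1201]
tool_rot: [3.14, -0.065, 0.001]
ft_force: [-0.1, 0.5, -0.7]
grip_width: 0.297
```

Run:
```python
from h import *
plan(np.array([.4634,-.2981,.119]),down(-2.4),1)
s=ctrl.get_state();print(s)
```

```text
tot ang [ 0.0006 -0.0006  0.0007] dist 0.0013 tool frame [-0.0007  0.0004  0.0011]
0 [-0.0007, 0.0004, 0.0011] [0.0006, -0.0006, 0.0007]
{'time': 3.05, 'joint_positions': array([ 0.86731845,  0.22114404, -0.38629299,  1.82601355,  0.09265445,
        1.11112941, -1.16355359]), 'qd': array([-5.90955207e-04,  3.81239742e-03, -1.12909412e-05,  5.26128039e-03,
        1.00940489e-03, -1.05735260e-03, -4.88747948e-04]), 'joint_torque': array([ 1.04426203e-02, -3.90954030e+01, -2.36630805e+00, -2.86845911e+01,
       -4.37269744e-02, -6.15952257e-02,  2.75982702e-04]), 'position': array([ 0.4640852 , -0.29770827,  0.12008729]), 'tool_rot': array([ 3.14029891e+00, -6.46676560e-02,  9.76495230e-04]), 'ft_force': array([-0.09843355,  0.54675656, -0.69286476]), 'torque': array([ 0.03172005, -0.01303972, -0.02625094]), 'grip_width': 0.29694157373539687}
```

Call:
servo_tool([
  {"travel": [0, 0, 0], "angular": [0, 0, 0]},
  {"travel": [0, 0, 0], "angular": [0, 0, 0]},
  {"travel": [0, 0, 0], "angular": [0, 0, 0]},
])

```text
time: 3.35
position: [0.4639, -0.2976, 0.1198]
tool_rot: [3.141, -0.065, 0.0]
ft_force: [-0.3, 0.3, 2.2]
grip_width: 0.224
```

Run:
```python
from h import *
plan(np.array([.4634,-.2981,.23]),down(-2.4),1)
```

```text
tot ang [ 0.0002 -0.0002  0.0007] dist 0.1102 tool frame [-0.0005  0.0005 -0.1102]
0 [-0.0005, 0.0005, -0.1102] [0.0002, -0.0002, 0.0007]
```

Call:
servo_tool([
  {"travel": [0, 0, -0.02], "angular": [0, 0, 0]},
  {"travel": [0, 0, -0.03], "angular": [0, 0, 0]},
  {"travel": [0, 0, -0.035], "angular": [0, 0, 0]},
  {"travel": [0, 0, -0.035], "angular": [0, 0, 0]},
  {"travel": [0, 0, -0.02], "angular": [0, 0, 0]},
])

```text
time: 3.85
position: [0.4646, -0.2978, 0.2622]
tool_rot: [3.139, -0.065, 0.004]
ft_force: [0.2, -0.0, -0.5]
grip_width: 0.23
```

```bash
cat >> h.py <<'E'
YAW=np.radians(5.0)
cx=np.array([np.cos(YAW),np.sin(YAW),0]);cy=np.array([-np.sin(YAW),np.cos(YAW),0]);cz=np.array([0,0,1.])
NORM=-.5*cx+.866*cz; UP=.866*cx+.5*cz
SLOT=np.array([.6471,.0734,.065])
RT=np.c_[UP,-cy,-NORM]   # tool x upslope, y = -cy, z into face
LT=0.1118
def tcp_for_tip(tip,Rm=RT): return np.array(tip)-Rm[:,2]*LT
def tip(s=None):
    s=s or ctrl.get_state(); return s['position']+R.from_rotvec(s['tool_rot']).as_matrix()[:,2]*LT
def face(p): d=np.array(p)-SLOT; return np.array([d@UP,d@cy,d@NORM])*1000
E
python3 - <<'E'
from h import *
s=ctrl.get_state();print(s['position'],s['ft_force'])
# approach point: 60mm off the face, below slot mid
for off in [(-.04,.0,.05)]:
    tp=SLOT+UP*off[0]+cy*off[1]+NORM*off[2]
    print(tp,tcp_for_tip(tp)); plan(tcp_for_tip(tp),RT,14)
E
```

```text
[ 0.46459063 -0.29783524  0.26224814] [ 0.19438215 -0.0298094  -0.47595886]
[0.58768695 0.06820203 0.0883    ] [0.53199966 0.06333003 0.1851188 ]
tot ang [ 0.0355  0.5204 -0.1249] dist 0.3754 tool frame [ 0.0523 -0.3638  0.0766]
0 [0.0037, -0.026, 0.0055] [0.0025, 0.0372, -0.0089]
1 [0.0038, -0.0259, 0.0057] [0.0025, 0.0372, -0.0089]
2 [0.0038, -0.0259, 0.0059] [0.0025, 0.0372, -0.0089]
3 [0.0038, -0.0258, 0.0061] [0.0025, 0.0372, -0.0089]
4 [0.0038, -0.0258, 0.0063] [0.0025, 0.0372, -0.0089]
5 [0.0038, -0.0257, 0.0065] [0.0025, 0.0372, -0.0089]
6 [0.0038, -0.0257, 0.0067] [0.0025, 0.0372, -0.0089]
7 [0.0037, -0.0256, 0.0069] [0.0025, 0.0372, -0.0089]
8 [0.0037, -0.0256, 0.0071] [0.0025, 0.0372, -0.0089]
9 [0.0037, -0.0255, 0.0073] [0.0025, 0.0372, -0.0089]
10 [0.0036, -0.0255, 0.0075] [0.0025, 0.0372, -0.0089]
11 [0.0036, -0.0254, 0.0077] [0.0025, 0.0372, -0.0089]
12 [0.0035, -0.0254, 0.0079] [0.0025, 0.0372, -0.0089]
13 [0.0034, -0.0253, 0.0081] [0.0025, 0.0372, -0.0089]
```

Call:
servo_tool([
  {"travel": [0.0, 0, -0.025], "angular": [0, 0, 0]},
  {"travel": [0.006, -0.01, -0.025], "angular": [0, 0, 0]},
  {"travel": [0.008, -0.025, 0], "angular": [0.003, 0.037, -0.009]},
  {"travel": [0.008, -0.026, 0.0], "angular": [0.003, 0.037, -0.009]},
  {"travel": [0.008, -0.026, 0.0], "angular": [0.003, 0.037, -0.009]},
])

```text
time: 4.35
position: [0.4968, -0.2106, 0.3102]
tool_rot: [-3.129, 0.022, -0.175]
ft_force: [0.2, -0.3, -0.7]
grip_width: 0.227
```

Run:
```python
from h import *
s=ctrl.get_state();print(s['position'],tip(s),s['ft_force'])
tp=SLOT-.04*UP+NORM*.06
plan(tcp_for_tip(tp),RT,10)
```

```text
[ 0.49683901 -0.21055133  0.3101535 ] [ 0.50932167 -0.20981715  0.19905497] [ 0.21579014 -0.34071851 -0.6563089 ]
tot ang [ 0.0239  0.4111 -0.099 ] dist 0.2987 tool frame [ 0.0131 -0.2729  0.1208]
0 [0.0013, -0.0273, 0.0121] [0.0024, 0.0411, -0.0099]
1 [0.0011, -0.0272, 0.0122] [0.0024, 0.0411, -0.0099]
2 [0.0008, -0.0272, 0.0123] [0.0024, 0.0411, -0.0099]
3 [0.0006, -0.0272, 0.0124] [0.0024, 0.0411, -0.0099]
4 [0.0004, -0.0271, 0.0125] [0.0024, 0.0411, -0.0099]
5 [0.0001, -0.0271, 0.0126] [0.0024, 0.0411, -0.0099]
6 [-0.0001, -0.0271, 0.0126] [0.0024, 0.0411, -0.0099]
7 [-0.0004, -0.027, 0.0127] [0.0024, 0.0411, -0.0099]
8 [-0.0006, -0.027, 0.0127] [0.0024, 0.0411, -0.0099]
9 [-0.0009, -0.027, 0.0128] [0.0024, 0.0411, -0.0099]
```

Call:
servo_tool([
  {"travel": [0.001, -0.026, 0.005], "angular": [0.0025, 0.041, -0.01]},
  {"travel": [0.001, -0.026, 0.008], "angular": [0.0025, 0.041, -0.01]},
  {"travel": [0.001, -0.027, 0.012], "angular": [0.0025, 0.041, -0.01]},
  {"travel": [0.001, -0.027, 0.012], "angular": [0.0025, 0.041, -0.01]},
  {"travel": [0.0, -0.027, 0.012], "angular": [0.0025, 0.041, -0.01]},
])

```text
time: 4.85
position: [0.5094, -0.0768, 0.2637]
tool_rot: [-3.087, -0.057, -0.493]
ft_force: [0.2, -0.3, -1.3]
grip_width: 0.228
```

Call:
servo_tool([
  {"travel": [0, -0.026, 0.012], "angular": [0.0025, 0.041, -0.01]},
  {"travel": [0, -0.026, 0.012], "angular": [0.0025, 0.041, -0.01]},
  {"travel": [0, -0.024, 0.01], "angular": [0.0025, 0.041, -0.01]},
  {"travel": [0, 0, 0], "angular": [0, 0.02, 0]},
  {"travel": [0, 0, 0], "angular": [0, 0, 0]},
])

```text
time: 5.35
position: [0.5166, 0.0006, 0.2319]
tool_rot: [-3.037, -0.108, -0.707]
ft_force: [-0.5, 0.1, -1.3]
grip_width: 0.227
```

Run:
```python
from h import *
s=ctrl.get_state();print(s['position'],tip(s),face(tip(s)),s['ft_force'],s['joint_positions'])
tp=SLOT-.04*UP+NORM*.06
plan(tcp_for_tip(tp),RT,1)
cv2.imwrite('pics/w3.png',ctrl.get_image('wrist')[:,:,::-1]); cv2.imwrite('pics/t3.png',ctrl.get_image('top')[:,:,::-1])
crop('pics/t3.png','pics/c6.png',250,110,370,290,4)
```

```text
[0.51657135 0.0006461  0.23194995] [0.56577813 0.00473502 0.13164435] [-42.01719599 -61.31602036 101.21248602] [-0.53634214  0.06458281 -1.28160249] [ 0.48463837 -0.2998534  -0.43227157  2.13292992 -0.2413209   0.83740949
 -1.33733788]
tot ang [ 0.0024  0.0662 -0.0155] dist 0.0738 tool frame [-0.0036 -0.0611  0.0411]
0 [-0.0036, -0.0611, 0.0411] [0.0024, 0.0662, -0.0155]
```

View pics/w3.png

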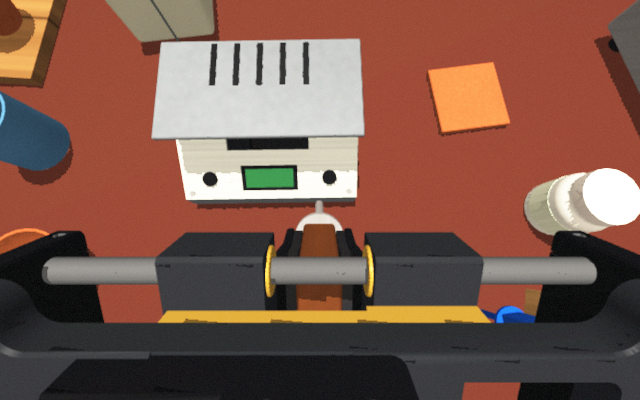

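View pics/c6.png

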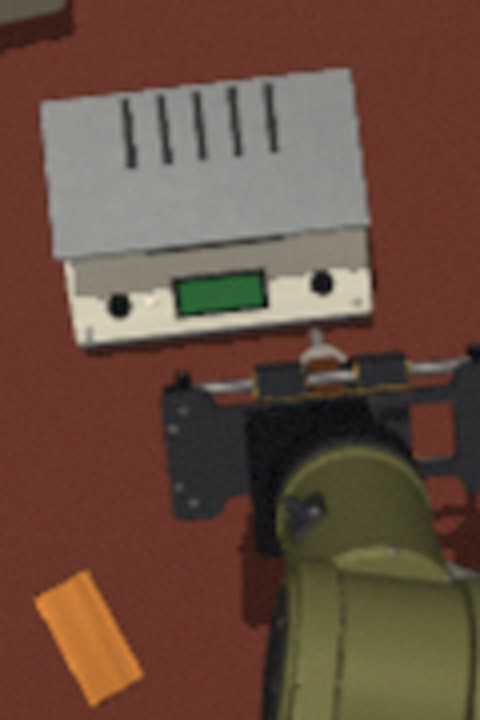

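Run:
```python
from h import *
C=cal('wrist'); np.savez('w3.npz',K=C[0],r=C[1],t=C[2])
crop('pics/w3.png','pics/c7.png',145,30,375,215,3)
E=SLOT-.014*cx+.048*cz
pts=[E+.11*cy+.006*cz,E-.11*cy+.006*cz,SLOT+.05*cy-.007*UP,SLOT-.05*cy-.007*UP]
print(proj('wrist',pts,C))
print((proj('wrist',pts,C)-[145,30])*3+1)
s=ctrl.get_state();print(s['position'],s['joint_positions'])
```

```text
[[149.01179751 138.36593669]
 [362.99734288 134.31188733]
 [225.53730483 150.19473171]
 [307.05389701 148.66143427]]
[[ 13.03539253 326.09781007]
 [654.99202864 313.93566198]
 [242.6119145  361.58419512]
 [487.16169103 356.98430282]]
[ 0.51776775 -0.00081023  0.23322141] [ 0.49124615 -0.29917297 -0.43525738  2.13008282 -0.24252521  0.83777563
 -1.33644305]
```

View pics/c7.png

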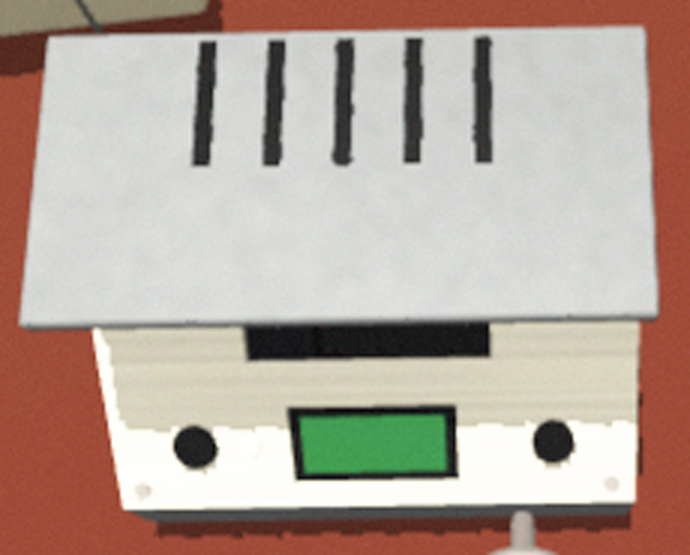

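Run:
```python
import cv2,numpy as np
im=cv2.imread('pics/w3.png')
for r in range(136,152,2): print(r,im[r,224:312:3].mean(1).astype(int).tolist())
c=im[132:156,220:316]; cv2.imwrite('pics/c8.png',cv2.resize(np.clip(c.astype(float)*4,0,255).astype(np.uint8),None,fx=8,fy=8,interpolation=cv2.INTER_NEAREST))
```

```text
136 [198, 186, 190, 185, 180, 186, 183, 181, 177, 175, 174, 170, 164, 162, 162, 163, 159, 161, 159, 144, 149, 148, 145, 147, 140, 140, 134, 133, 131, 127]
138 [123, 79, 79, 74, 74, 72, 69, 68, 65, 64, 61, 60, 59, 58, 61, 55, 50, 48, 49, 49, 43, 39, 40, 39, 39, 36, 27, 31, 156, 192]
140 [201, 45, 20, 25, 23, 22, 25, 27, 22, 21, 23, 26, 27, 22, 24, 26, 26, 26, 26, 26, 22, 28, 20, 29, 23, 22, 23, 21, 148, 203]
142 [196, 50, 21, 25, 24, 23, 20, 20, 24, 16, 26, 24, 26, 21, 24, 26, 25, 25, 23, 22, 25, 27, 22, 26, 22, 23, 23, 24, 126, 200]
144 [198, 65, 26, 23, 23, 22, 21, 21, 27, 18, 26, 23, 27, 23, 26, 25, 26, 25, 25, 28, 22, 25, 25, 24, 23, 24, 23, 24, 129, 202]
146 [202, 78, 23, 25, 29, 27, 23, 23, 21, 11, 31, 20, 25, 28, 20, 28, 25, 26, 22, 23, 24, 25, 20, 24, 28, 22, 25, 21, 124, 203]
148 [199, 101, 20, 22, 23, 20, 25, 23, 24, 18, 15, 15, 22, 27, 24, 25, 24, 24, 34, 38, 40, 41, 35, 38, 64, 56, 55, 62, 128, 198]
150 [201, 155, 140, 160, 159, 160, 156, 157, 175, 171, 174, 174, 173, 191, 191, 195, 193, 196, 193, 201, 200, 200, 200, 199, 205, 205, 205, 204, 208, 205]
```

View pics/c8.png

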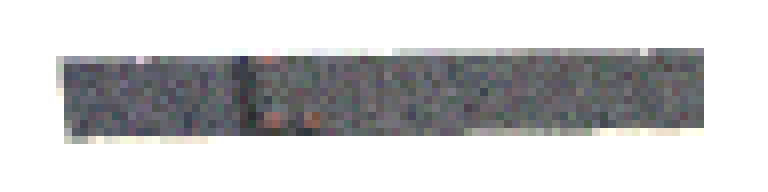

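```bash
sed -i 's/SLOT=np.array.*/SLOT=np.array([.6470,.0722,.065])/' h.py
cat >> h.py <<'E'
def go(t,y,n,k):
    s=ctrl.get_state(); print('t',s['time'],'face',face(tip(s)).round(1),'F',s['ft_force'].round(1),'Fface',(np.c_[UP,cy,NORM].T@s['ft_force']).round(1),'j2',s['joint_positions'][1].round(3),'grip',s['grip_width'].round(3))
    plan(tcp_for_tip(SLOT+UP*t/1000+cy*y/1000+NORM*n/1000),RT,k,s)
E
python3 -c "
from h import *
go(-30,0,25,5)"
```

```text
Traceback (most recent call last):
  File "h.py", line 37, in go
    s=ctrl.get_state(); print('t',s['time'],'face',face(tip(s)).round(1),'F',s['ft_force'].round(1),'Fface',(np.c_[UP,cy,NORM].T@s['ft_force']).round(1),'j2',s['joint_positions'][1].round(3),'grip',s['grip_width'].round(3))
                                                                                                                                                                                                      ^^^^^^^^^^^^^^^^^^^^^
AttributeError: 'float' object has no attribute 'round'
```

```bash
sed -i "s/s\['grip_width'\].round(3)/round(s['grip_width'],3)/" h.py
python3 -c "
from h import *
go(-30,0,25,5)"
```

```text
t 5.45 face [-40.1 -61.8 101.7] F [-1.  -0.6 -0.7] Fface [-1.3 -0.5 -0.1] j2 -0.299 grip 0.228
tot ang [ 0.0038  0.0645 -0.0181] dist 0.0981 tool frame [ 0.0067 -0.0618  0.0759]
0 [0.0013, -0.0124, 0.0152] [0.0008, 0.0129, -0.0036]
1 [0.0012, -0.0124, 0.0152] [0.0008, 0.0129, -0.0036]
2 [0.001, -0.0123, 0.0152] [0.0008, 0.0129, -0.0036]
3 [0.0009, -0.0123, 0.0153] [0.0008, 0.0129, -0.0036]
4 [0.0007, -0.0123, 0.0153] [0.0008, 0.0129, -0.0036]
```

Call:
servo_tool([
  {"travel": [0.003, -0.018, 0.008], "angular": [0.001, 0.013, -0.004]},
  {"travel": [0.002, -0.018, 0.014], "angular": [0.001, 0.013, -0.004]},
  {"travel": [0.001, -0.015, 0.016], "angular": [0.001, 0.013, -0.004]},
  {"travel": [0, -0.01, 0.015], "angular": [0.001, 0.013, -0.004]},
  {"travel": [0, 0, 0], "angular": [0, 0.013, -0.002]},
])

```text
time: 5.95
position: [0.5429, 0.0621, 0.1877]
tool_rot: [-3.01, -0.13, -0.804]
ft_force: [-0.2, 0.0, -1.3]
grip_width: 0.226
```

```bash
python3 -c "
from h import *
go(-30,0,25,1)"
```

```text
t 5.95 face [-29.4  -1.   46.7] F [-0.2  0.  -1.3] Fface [-0.9  0.1 -1. ] j2 -0.236 grip 0.226
tot ang [-0.0003  0.0018 -0.0011] dist 0.0218 tool frame [-0.0007 -0.001   0.0217]
0 [-0.0007, -0.001, 0.0217] [-0.0003, 0.0018, -0.0011]
```

Call:
servo_tool([
  {"travel": [0, -0.001, 0.02], "angular": [0, 0.002, 0]},
  {"travel": [0.015, 0, 0.008], "angular": [0, 0, 0]},
  {"travel": [0.014, 0, 0.004], "angular": [0, 0, 0]},
  {"travel": [0, 0, 0], "angular": [0, 0, 0]},
  {"travel": [0, 0, 0], "angular": [0, 0, 0]},
])

```text
time: 6.45
position: [0.5842, 0.0649, 0.1766]
tool_rot: [-3.01, -0.126, -0.811]
ft_force: [-0.1, -0.4, -1.5]
grip_width: 0.23
```

```bash
python3 -c "
from h import *
go(0,0,-3,1)
cv2.imwrite('pics/w4.png',ctrl.get_image('wrist')[:,:,::-1]); cv2.imwrite('pics/s4.png',ctrl.get_image('scene')[:,:,::-1])
crop('pics/w4.png','pics/c9.png',200,60,440,240,3);crop('pics/s4.png','pics/c10.png',290,130,450,290,4)"
```

```text
t 6.45 face [ 1.4 -1.9 16.4] F [-0.1 -0.4 -1.5] Fface [-0.8 -0.4 -1.2] j2 -0.111 grip 0.23
tot ang [ 0.0016 -0.0028 -0.003 ] dist 0.0195 tool frame [-0.0011 -0.0018  0.0194]
0 [-0.0011, -0.0018, 0.0194] [0.0016, -0.0028, -0.003]
```

View pics/c9.png

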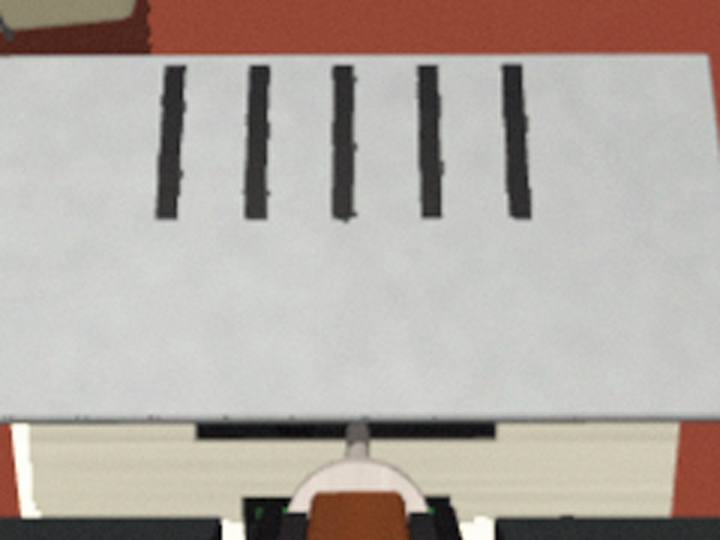

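View pics/c10.png

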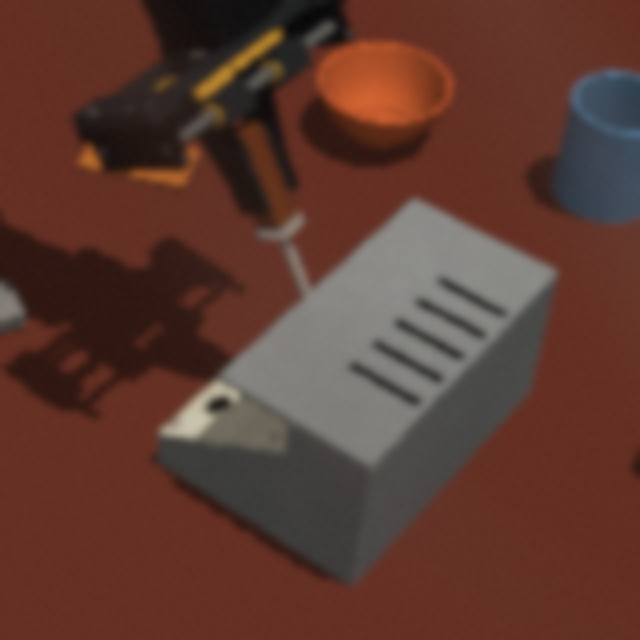

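Call:
servo_tool([
  {"travel": [-0.0005, 0, 0.007], "angular": [0.0015, -0.002, -0.003]},
  {"travel": [-0.0005, 0, 0.006], "angular": [0, 0, 0]},
  {"travel": [0, 0, 0], "angular": [0, 0, 0]},
  {"travel": [0, 0, 0], "angular": [0, 0, 0]},
])

```text
time: 6.95
position: [0.5895, 0.0671, 0.1639]
tool_rot: [-3.009, -0.135, -0.807]
ft_force: [-0.4, -0.1, -0.8]
grip_width: 0.223
```

```bash
python3 -c "
from h import *
go(0,-2,-4,1)"
```

```text
t 6.95 face [-0.5  0.   2.7] F [-0.4 -0.1 -0.8] Fface [-0.7 -0.1 -0.5] j2 -0.076 grip 0.223
tot ang [-0.0013 -0.0002  0.0021] dist 0.007 tool frame [0.0005 0.0019 0.0067]
0 [0.0005, 0.0019, 0.0067] [-0.0013, -0.0002, 0.0021]
```

Call:
servo_tool([
  {"travel": [0, 0, 0.002], "angular": [0, 0, 0]},
  {"travel": [0, 0, 0.002], "angular": [0, 0, 0]},
  {"travel": [0, 0, 0.001], "angular": [0, 0, 0]},
  {"travel": [0, 0, 0], "angular": [0, 0, 0]},
])

```text
time: 7.35
position: [0.5923, 0.0672, 0.16]
tool_rot: [-3.009, -0.135, -0.808]
ft_force: [-0.8, -0.1, -1.6]
grip_width: 0.222
```

```bash
python3 -c "
from h import *
go(0,0,-4,1)"
```

```text
t 7.35 face [ 0.  -0.1 -2.1] F [-0.8 -0.1 -1.6] Fface [-1.5 -0.  -1. ] j2 -0.063 grip 0.222
tot ang [-0.0011 -0.0009  0.002 ] dist 0.0019 tool frame [ 0.0001 -0.0002  0.0019]
0 [0.0001, -0.0002, 0.0019] [-0.0011, -0.0009, 0.002]
```

Call:
servo_tool([
  {"travel": [0, 0, 0.001], "angular": [0, 0, 0]},
  {"travel": [0, 0, 0.001], "angular": [0, 0, 0]},
  {"travel": [0, 0, 0.001], "angular": [0, 0, 0]},
  {"travel": [0, 0, 0], "angular": [0, 0, 0]},
])

```text
time: 7.75
position: [0.5938, 0.0673, 0.1584]
tool_rot: [-3.01, -0.135, -0.808]
ft_force: [-8.3, -0.3, 8.7]
grip_width: 0.231
```

```bash
python3 -c "
from h import *
go(0,0,-6,1)"
```

```text
t 7.75 face [ 0.6 -0.2 -4.2] F [-8.3 -0.3  8.7] Fface [-2.9  0.4 11.7] j2 -0.056 grip 0.231
tot ang [-0.0002 -0.001   0.0024] dist 0.0019 tool frame [-0.0005 -0.0002  0.0018]
0 [-0.0005, -0.0002, 0.0018] [-0.0002, -0.001, 0.0024]
```

Call:
servo_tool([
  {"travel": [-0.0005, 0, -0.0004], "angular": [0, 0, 0]},
  {"travel": [0, -0.002, 0], "angular": [0, 0, 0]},
  {"travel": [0, -0.002, 0], "angular": [0, 0, 0]},
  {"travel": [0, -0.002, 0], "angular": [0, 0, 0]},
  {"travel": [0, -0.001, 0], "angular": [0, 0, 0]},
])

```text
time: 8.25
position: [0.5933, 0.0714, 0.1586]
tool_rot: [-3.012, -0.132, -0.811]
ft_force: [-4.5, -4.7, 5.1]
grip_width: 0.229
```

```bash
python3 -c "
from h import *
go(0,16,-6,1)"
```

```text
t 8.25 face [ 0.7  3.5 -4. ] F [-4.5 -4.7  5.1] Fface [-1.7 -4.3  6.9] j2 -0.057 grip 0.229
tot ang [ 0.003  -0.0024  0.0009] dist 0.0123 tool frame [-0.0004 -0.0121  0.002 ]
0 [-0.0004, -0.0121, 0.002] [0.003, -0.0024, 0.0009]
```

Call:
servo_tool([
  {"travel": [0, -0.002, -0.0001], "angular": [0, 0, 0]},
  {"travel": [0, -0.002, 0], "angular": [0, 0, 0]},
  {"travel": [0, -0.0005, 0], "angular": [0, 0, 0]},
])

```text
time: 8.55
position: [0.5929, 0.0766, 0.1587]
tool_rot: [-3.011, -0.132, -0.811]
ft_force: [-2.0, -3.8, 3.6]
grip_width: 0.225
```

```bash
python3 -c "
from h import *
go(0,16,-6,1)"
```

```text
t 8.55 face [ 0.9  8.9 -3.9] F [-2.  -3.8  3.6] Fface [-0.2 -3.6  4.3] j2 -0.057 grip 0.225
tot ang [ 0.0021 -0.0027  0.0012] dist 0.0073 tool frame [-0.0005 -0.0069  0.0021]
0 [-0.0005, -0.0069, 0.0021] [0.0021, -0.0027, 0.0012]
```

Call:
servo_tool([
  {"travel": [0, -0.0015, 0.0003], "angular": [0, 0, 0]},
  {"travel": [0, -0.0015, 0], "angular": [0, 0, 0]},
  {"travel": [0, 0, 0], "angular": [0, 0, 0]},
])

```text
time: 8.85
position: [0.5927, 0.0806, 0.1583]
tool_rot: [-3.01, -0.133, -0.811]
ft_force: [-0.0, -0.0, 0.9]
grip_width: 0.223
```

```bash
python3 -c "
from h import *
go(0,16,-6,1)"
```

```text
t 8.85 face [ 0.8 13.  -4.3] F [-0.  -0.   0.9] Fface [ 0.5 -0.   0.8] j2 -0.055 grip 0.223
tot ang [ 0.0005 -0.0027  0.0009] dist 0.0034 tool frame [-0.0005 -0.0029  0.0017]
0 [-0.0005, -0.0029, 0.0017] [0.0005, -0.0027, 0.0009]
```

Call:
servo_tool([
  {"travel": [0, -0.0015, 0], "angular": [0, 0, 0]},
  {"travel": [0, 0, 0.001], "angular": [0, 0, 0]},
  {"travel": [0, 0, 0.001], "angular": [0, 0, 0]},
  {"travel": [0, 0, 0], "angular": [0, 0, 0]},
])

```text
time: 9.25
position: [0.5926, 0.0836, 0.1552]
tool_rot: [-3.009, -0.135, -0.807]
ft_force: [-0.4, 0.3, -1.2]
grip_width: 0.227
```

```bash
python3 -c "
from h import *
go(0,16,-10,1)"
```

```text
t 9.25 face [-0.9 16.2 -7.1] F [-0.4  0.3 -1.2] Fface [-0.9  0.4 -0.8] j2 -0.048 grip 0.227
tot ang [-0.0014 -0.0004  0.0023] dist 0.0031 tool frame [0.001  0.0001 0.0029]
0 [0.001, 0.0001, 0.0029] [-0.0014, -0.0004, 0.0023]
```

Call:
servo_tool([
  {"travel": [0.0005, 0, 0.003], "angular": [0, 0, 0]},
  {"travel": [0, 0, 0.003], "angular": [0, 0, 0]},
  {"travel": [0, 0, 0.003], "angular": [0, 0, 0]},
  {"travel": [0, 0, 0], "angular": [0, 0, 0]},
])

```text
time: 9.65
position: [0.598, 0.0838, 0.1481]
tool_rot: [-3.009, -0.135, -0.808]
ft_force: [0.2, -0.3, -0.0]
grip_width: 0.228
```

```bash
python3 -c "
from h import *
go(0,16,-22,1)"
```

```text
t 9.65 face [  0.3  16.  -16. ] F [ 0.2 -0.3 -0. ] Fface [ 0.1 -0.4 -0.1] j2 -0.022 grip 0.228
tot ang [-0.0012 -0.0013  0.002 ] dist 0.006 tool frame [-0.0002 -0.0001  0.006 ]
0 [-0.0002, -0.0001, 0.006] [-0.0012, -0.0013, 0.002]
```

Call:
servo_tool([
  {"travel": [0, 0, 0.002], "angular": [0, 0, 0]},
  {"travel": [0, 0, 0.002], "angular": [0, 0, 0]},
  {"travel": [0, 0, 0.001], "angular": [0, 0, 0]},
])

```text
time: 9.95
position: [0.6005, 0.0841, 0.144]
tool_rot: [-3.009, -0.135, -0.809]
ft_force: [-3.0, 2.1, 2.5]
grip_width: 0.227
```

```bash
python3 -c "
from h import *
go(0,16,-22.5,1)"
```

```text
t 9.95 face [  0.4  16.  -20.7] F [-3.   2.1  2.5] Fface [-1.1  2.4  3.6] j2 -0.009 grip 0.227
tot ang [-0.001  -0.0015  0.0021] dist 0.0018 tool frame [-0.0003 -0.0001  0.0018]
0 [-0.0003, -0.0001, 0.0018] [-0.001, -0.0015, 0.0021]
```

Call:
servo_tool([
  {"travel": [0, 0, 0.001], "angular": [0, 0, 0]},
  {"travel": [0, 0, 0.001], "angular": [0, 0, 0]},
  {"travel": [0, 0, 0], "angular": [0, 0, 0]},
])

```text
time: 10.25
position: [0.6014, 0.0842, 0.1429]
tool_rot: [-3.009, -0.135, -0.809]
ft_force: [-8.5, -0.9, 10.0]
grip_width: 0.225
```

```bash
python3 -c "
from h import *
go(0,16,-22.5,1)"
```

```text
t 10.25 face [  0.7  16.  -22.1] F [-8.5 -0.9 10. ] Fface [-2.4 -0.2 12.9] j2 -0.004 grip 0.225
tot ang [-0.0005 -0.0015  0.0024] dist 0.0007 tool frame [-0.0006 -0.      0.0004]
0 [-0.0006, -0.0, 0.0004] [-0.0005, -0.0015, 0.0024]
```

Call:
servo_tool([
  {"travel": [0, 0, 0.0008], "angular": [0, 0, 0]},
  {"travel": [0, 0, 0], "angular": [0, 0, 0]},
])

```text
time: 10.45
position: [0.6018, 0.0843, 0.1428]
tool_rot: [-3.01, -0.135, -0.809]
ft_force: [-13.9, -0.3, 15.7]
grip_width: 0.228
```

```bash
python3 -c "
from h import *
go(0,16,-22.5,1)"
```

```text
t 10.45 face [  1.   16.  -22.5] F [-13.9  -0.3  15.7] Fface [-4.2  0.9 20.5] j2 -0.003 grip 0.228
tot ang [ 0.     -0.0015  0.0027] dist 0.0008 tool frame [-0.0008 -0.      0.    ]
0 [-0.0008, -0.0, 0.0] [0.0, -0.0015, 0.0027]
```

Call:
servo_tool([
  {"travel": [-0.0005, 0, -0.004], "angular": [0, 0, 0]},
  {"travel": [0, 0, -0.01], "angular": [0, 0, 0]},
  {"travel": [0, 0, -0.013], "angular": [0, 0, 0]},
  {"travel": [0, 0, -0.013], "angular": [0, 0, 0]},
  {"travel": [-0.008, 0, -0.002], "angular": [0, 0, 0]},
])

```text
time: 10.95
position: [0.5744, 0.0814, 0.1754]
tool_rot: [-3.008, -0.134, -0.814]
ft_force: [0.0, 0.1, -1.0]
grip_width: 0.232
```

```bash
python3 -c "
from h import *
go(-35,0,60,3)"
```

```text
t 10.95 face [-6.2 15.5 19.5] F [ 0.   0.1 -1. ] Fface [-0.5  0.1 -0.9] j2 -0.133 grip 0.232
tot ang [-0.0004 -0.0049  0.0018] dist 0.0517 tool frame [-0.0281  0.0154 -0.0406]
0 [-0.0094, 0.0051, -0.0135] [-0.0001, -0.0016, 0.0006]
1 [-0.0094, 0.0051, -0.0135] [-0.0001, -0.0016, 0.0006]
2 [-0.0094, 0.0052, -0.0135] [-0.0001, -0.0016, 0.0006]
```

Call:
servo_tool([
  {"travel": [-0.014, 0, -0.006], "angular": [0, 0, 0]},
  {"travel": [-0.014, 0.003, -0.012], "angular": [0, 0, 0]},
  {"travel": [0, 0.01, -0.015], "angular": [0, -0.02, 0]},
  {"travel": [0, 0.014, -0.014], "angular": [0, -0.03, 0]},
])

```text
time: 11.35
position: [0.5264, 0.0503, 0.1988]
tool_rot: [-3.032, -0.138, -0.728]
ft_force: [0.8, -0.0, -1.4]
grip_width: 0.224
```

```bash
python3 -c "
from h import *
s=ctrl.get_state();print(s['position'],tip(s),face(tip(s)),s['joint_positions'][1])
plan(np.array([.497,-.21,.315]),down(-2.4)@R.from_rotvec([0,.11,0]).as_matrix(),10)"
```

```text
[0.52637912 0.05027487 0.19881873] [0.57694386 0.05478604 0.099209  ] [-44.64760574 -11.24190273  65.2786399 ] -0.2599384080015311
tot ang [-0.0374 -0.3609  0.1278] dist 0.2865 tool frame [ 0.0056  0.2566 -0.1273]
0 [0.0006, 0.0257, -0.0127] [-0.0037, -0.0361, 0.0128]
1 [0.0004, 0.0257, -0.0127] [-0.0037, -0.0361, 0.0128]
2 [0.0003, 0.0257, -0.0126] [-0.0037, -0.0361, 0.0128]
3 [0.0002, 0.0258, -0.0125] [-0.0037, -0.0361, 0.0128]
4 [0.0001, 0.0258, -0.0124] [-0.0037, -0.0361, 0.0128]
5 [-0.0, 0.0259, -0.0123] [-0.0037, -0.0361, 0.0128]
6 [-0.0002, 0.0259, -0.0122] [-0.0037, -0.0361, 0.0128]
7 [-0.0003, 0.026, -0.0121] [-0.0037, -0.0361, 0.0128]
8 [-0.0004, 0.026, -0.012] [-0.0037, -0.0361, 0.0128]
9 [-0.0005, 0.0261, -0.0119] [-0.0037, -0.0361, 0.0128]
```

Call:
servo_tool([
  {"travel": [0.004, 0.025, -0.013], "angular": [-0.004, -0.036, 0.013]},
  {"travel": [0.003, 0.026, -0.014], "angular": [-0.004, -0.036, 0.013]},
  {"travel": [0.002, 0.026, -0.014], "angular": [-0.004, -0.036, 0.013]},
  {"travel": [0.001, 0.026, -0.014], "angular": [-0.004, -0.036, 0.013]},
  {"travel": [0, 0.026, -0.014], "angular": [-0.004, -0.036, 0.013]},
])

```text
time: 11.85
position: [0.5179, -0.0809, 0.2669]
tool_rot: [-3.1, -0.031, -0.455]
ft_force: [-0.0, -0.3, -0.9]
grip_width: 0.226
```

Call:
servo_tool([
  {"travel": [0, 0.026, -0.014], "angular": [-0.004, -0.036, 0.013]},
  {"travel": [0, 0.026, -0.013], "angular": [-0.004, -0.036, 0.013]},
  {"travel": [0, 0.024, -0.012], "angular": [-0.004, -0.036, 0.013]},
  {"travel": [0, 0.02, -0.008], "angular": [-0.003, -0.036, 0.013]},
  {"travel": [0, 0.008, 0], "angular": [-0.003, -0.036, 0.013]},
])

```text
time: 12.35
position: [0.5067, -0.1872, 0.3126]
tool_rot: [3.132, -0.079, 0.178]
ft_force: [0.5, -0.2, -1.3]
grip_width: 0.231
```

```bash
python3 -c "
from h import *
s=ctrl.get_state();print(s['position'],tip(s),s['joint_positions'][1],s['grip_width'])
plan(np.array([.464,-.2976,.30]),down(-2.4),5)"
```

```text
[ 0.50669723 -0.18720889  0.31257794] [ 0.51932677 -0.18787052  0.20149556] -0.01118555841775729 0.23066105171998405
tot ang [ 0.0007 -0.1134 -0.0085] dist 0.119 tool frame [-0.0383  0.1124  0.0083]
0 [-0.0077, 0.0225, 0.0017] [0.0001, -0.0227, -0.0017]
1 [-0.0077, 0.0225, 0.0018] [0.0001, -0.0227, -0.0017]
2 [-0.0076, 0.0225, 0.002] [0.0001, -0.0227, -0.0017]
3 [-0.0076, 0.0224, 0.0022] [0.0001, -0.0227, -0.0017]
4 [-0.0076, 0.0224, 0.0023] [0.0001, -0.0227, -0.0017]
```

Call:
servo_tool([
  {"travel": [-0.008, 0.023, 0.001], "angular": [0, -0.023, -0.002]},
  {"travel": [-0.008, 0.023, 0.001], "angular": [0, -0.023, -0.002]},
  {"travel": [-0.008, 0.023, 0.001], "angular": [0, -0.023, -0.002]},
  {"travel": [-0.008, 0.022, 0.001], "angular": [0, -0.023, -0.002]},
  {"travel": [-0.007, 0.015, 0], "angular": [0, -0.023, -0.001]},
])

```text
time: 12.85
position: [0.4628, -0.2901, 0.3042]
tool_rot: [-3.14, 0.061, 0.006]
ft_force: [0.2, -0.2, -1.3]
grip_width: 0.226
```

Call:
servo_tool([
  {"travel": [0, 0, 0], "angular": [0, 0, 0]},
  {"travel": [0, 0, 0], "angular": [0, 0, 0]},
  {"travel": [0, 0, 0], "angular": [0, 0, 0]},
])

```text
time: 13.15
position: [0.4649, -0.2866, 0.3059]
tool_rot: [-3.14, 0.054, -0.0]
ft_force: [0.2, 1.1, -1.3]
grip_width: 0.227
```

```bash
python3 -c "
from h import *
s=ctrl.get_state();print(s['position'],tip(s),s['ft_force'])
plan(np.array([.464,-.2976,.230]),down(-2.4),3)"
```

```text
[ 0.46488584 -0.2865908   0.30593412] [ 0.46489077 -0.28645493  0.1941342 ] [ 0.19534193  1.07440166 -1.32534053]
tot ang [-0.0012  0.      0.0075] dist 0.0767 tool frame [-0.0005  0.0111  0.0759]
0 [-0.0002, 0.0037, 0.0253] [-0.0004, 0.0, 0.0025]
1 [-0.0002, 0.0037, 0.0253] [-0.0004, 0.0, 0.0025]
2 [-0.0002, 0.0037, 0.0253] [-0.0004, 0.0, 0.0025]
```

Correct laterally and lower until the tip is about 20 mm above the mouth, then look.

Call:
servo_tool([
  {"travel": [-0.0005, 0.006, 0.025], "angular": [0, 0, 0.004]},
  {"travel": [0, 0.005, 0.03], "angular": [0, 0, 0.003]},
  {"travel": [0, 0, 0.02], "angular": [0, 0, 0]},
  {"travel": [0, 0, 0], "angular": [0, 0, 0]},
  {"travel": [0, 0, 0], "angular": [0, 0, 0]},
])

```text
time: 13.65
position: [0.4638, -0.2982, 0.2316]
tool_rot: [-3.14, 0.066, -0.0]
ft_force: [-0.1, 0.0, 0.0]
grip_width: 0.225
```

```bash
python3 -c "
from h import *
s=ctrl.get_state();print(s['position'],tip(s),s['ft_force'])
plan(np.array([.464,-.2976,.122]),down(-2.4),4)
print(proj('scene',[tip(s),[.4635,-.298,.088]]),proj('top',[tip(s),[.4635,-.298,.088]]))
for n in ['scene','top']: cv2.imwrite(f'pics/{n}6.png',ctrl.get_image(n)[:,:,::-1])
crop('pics/scene6.png','pics/c11.png',160,170,280,290,5);crop('pics/top6.png','pics/c12.png',380,180,500,270,5)"
```

```text
[ 0.46381577 -0.29819398  0.23161789] [ 0.46382439 -0.29812264  0.11981791] [-0.10030438  0.00718634  0.04636593]
tot ang [-0.0006 -0.0001 -0.0001] dist 0.1096 tool frame [ 0.0002 -0.0005  0.1096]
0 [0.0, -0.0001, 0.0274] [-0.0002, -0.0, -0.0]
1 [0.0, -0.0001, 0.0274] [-0.0002, -0.0, -0.0]
2 [0.0, -0.0001, 0.0274] [-0.0002, -0.0, -0.0]
3 [0.0, -0.0001, 0.0274] [-0.0002, -0.0, -0.0]
[[213.79270154 240.54255326]
 [216.10444321 249.09189504]] [[440.77167614 227.83958545]
 [437.35835202 228.70391012]]
```

View pics/c11.png

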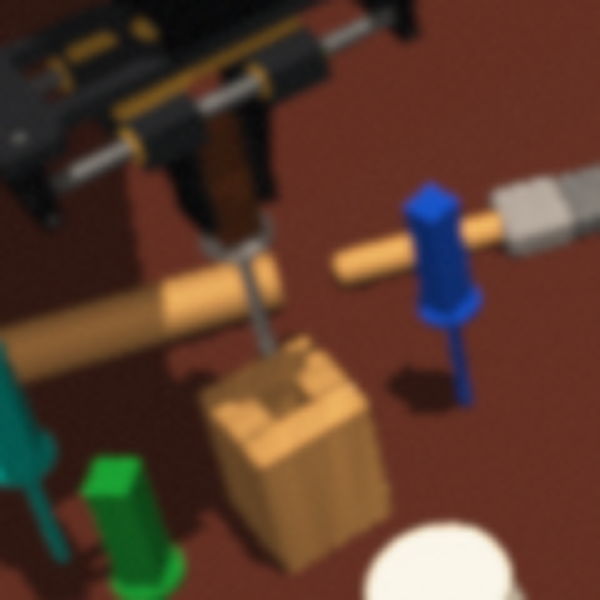

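Call:
servo_tool([
  {"travel": [0, 0, 0.02], "angular": [0, 0, 0]},
  {"travel": [0, 0, 0.025], "angular": [0, 0, 0]},
  {"travel": [0, 0, 0.025], "angular": [0, 0, 0]},
  {"travel": [0, 0, 0.02], "angular": [0, 0, 0]},
  {"travel": [0, 0, 0.012], "angular": [0, 0, 0]},
])

```text
time: 14.25
position: [0.4634, -0.2989, 0.1287]
tool_rot: [-3.14, 0.068, 0.001]
ft_force: [0.4, 0.4, -2.0]
grip_width: 0.229
```

Call:
servo_tool([
  {"travel": [0, 0, 0], "angular": [0, 0, 0]},
  {"travel": [0, 0, 0], "angular": [0, 0, 0]},
  {"travel": [0, 0, 0], "angular": [0, 0, 0]},
])

```text
time: 14.55
position: [0.4642, -0.2996, 0.1306]
tool_rot: [3.14, -0.068, 0.003]
ft_force: [0.5, 0.5, -1.2]
grip_width: 0.223
```

```bash
python3 -c "
from h import *
s=ctrl.get_state();print(s['position'],tip(s),s['ft_force'])
plan(np.array([.464,-.2976,.1195]),down(-2.4),4)"
```

```text
[ 0.4641805  -0.29960313  0.13057824] [ 0.46438089 -0.29970722  0.01877846] [ 0.47203575  0.45407894 -1.19506626]
tot ang [ 0.0009 -0.0018 -0.0016] dist 0.0113 tool frame [-0.0003 -0.002   0.0111]
0 [-0.0001, -0.0005, 0.0028] [0.0002, -0.0005, -0.0004]
1 [-0.0001, -0.0005, 0.0028] [0.0002, -0.0005, -0.0004]
2 [-0.0001, -0.0005, 0.0028] [0.0002, -0.0005, -0.0004]
3 [-0.0001, -0.0005, 0.0028] [0.0002, -0.0005, -0.0004]
```

Call:
servo_tool([
  {"travel": [0, -0.0015, 0.004], "angular": [0, 0, 0]},
  {"travel": [0, 0, 0.004], "angular": [0, 0, 0]},
  {"travel": [0, 0, 0.0015], "angular": [0, 0, 0]},
  {"travel": [0, 0, 0.001], "angular": [0, 0, 0]},
  {"travel": [0, 0, 0], "angular": [0, 0, 0]},
])

```text
time: 15.05
position: [0.4632, -0.2973, 0.1198]
tool_rot: [-3.14, 0.068, 0.001]
ft_force: [-2.9, 2.4, 7.9]
grip_width: 0.229
```

```bash
python3 -c "
from h import *
s=ctrl.get_state();print(s['position'],tip(s),s['ft_force'])
plan(np.array([.464,-.2976,.1195]),down(-2.4),1)"
```

```text
[ 0.46321843 -0.29731705  0.11978813] [ 0.46313034 -0.29723931  0.00798819] [-2.9034984   2.3855826   7.87165113]
tot ang [-0.0007  0.0008 -0.0016] dist 0.0009 tool frame [0.0008 0.0002 0.0003]
0 [0.0008, 0.0002, 0.0003] [-0.0007, 0.0008, -0.0016]
```

Call:
servo_tool([
  {"travel": [0, 0, -0.0004], "angular": [0, 0, 0]},
  {"travel": [0, 0, 0], "angular": [0, 0, 0]},
])

```text
time: 15.25
position: [0.4632, -0.2973, 0.1198]
tool_rot: [-3.14, 0.068, 0.001]
ft_force: [-3.1, 1.8, 6.1]
grip_width: 0.232
```

Call:
servo_tool([
  {"travel": [0, 0, 0], "angular": [0, 0, 0]},
  {"travel": [0, 0, 0], "angular": [0, 0, 0]},
  {"travel": [0, 0, 0], "angular": [0, 0, 0]},
  {"travel": [0, 0, 0], "angular": [0, 0, 0]},
  {"travel": [0, 0, 0], "angular": [0, 0, 0]},
], claw=0.05)

```text
time: 15.75
position: [0.4631, -0.2975, 0.1186]
tool_rot: [-3.14, 0.068, 0.001]
ft_force: [-0.8, -0.2, -0.2]
grip_width: 0.548
```

Call:
servo_tool([
  {"travel": [0, 0, -0.01], "angular": [0, 0, 0]},
  {"travel": [0, 0, -0.025], "angular": [0, 0, 0]},
  {"travel": [0, 0, -0.03], "angular": [0, 0, 0]},
  {"travel": [0, 0, -0.03], "angular": [0, 0, 0]},
  {"travel": [-0.02, 0, -0.02], "angular": [0, 0, 0]},
])

```text
time: 16.25
position: [0.4458, -0.2964, 0.2369]
tool_rot: [3.14, -0.064, 0.006]
ft_force: [1.2, -0.3, -0.2]
grip_width: 0.575
```

Call:
servo_tool([
  {"travel": [-0.03, 0, -0.01], "angular": [0, 0, 0]},
  {"travel": [0, 0, 0], "angular": [0, 0, 0]},
  {"travel": [0, 0, 0], "angular": [0, 0, 0]},
  {"travel": [0, 0, 0], "angular": [0, 0, 0]},
])

```text
time: 16.65
position: [0.4139, -0.2951, 0.2438]
tool_rot: [-3.14, 0.067, 0.001]
ft_force: [-0.2, -0.1, -0.5]
grip_width: 0.575
```

```bash
python3 -c "
from h import *
s=ctrl.get_state();print(s['time'],s['position'],s['ft_force'],s['grip_width'])
for n in ['scene','wrist']: cv2.imwrite(f'pics/{n}7.png',ctrl.get_image(n)[:,:,::-1])
crop('pics/scene7.png','pics/c13.png',140,170,280,290,5)"
```

```text
16.65 [ 0.41387709 -0.29506876  0.2437679 ] [-0.15144341 -0.13581052 -0.48051127] 0.5754476079450473
```

View pics/c13.png

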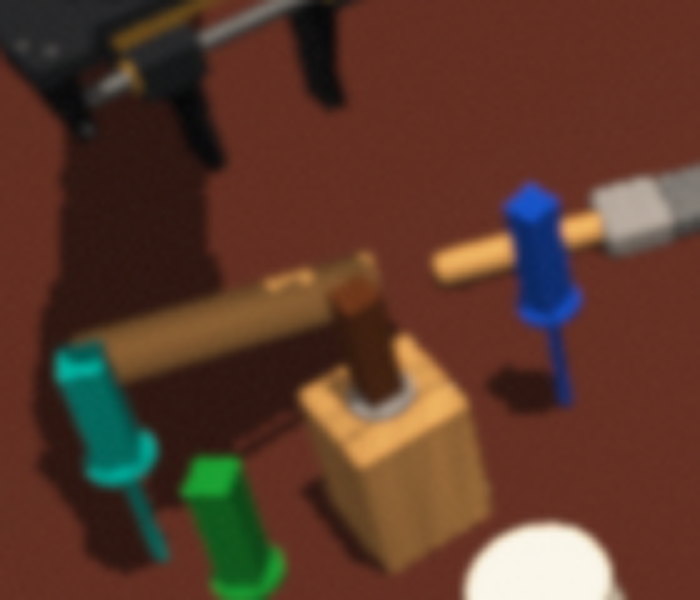

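View pics/scene7.png

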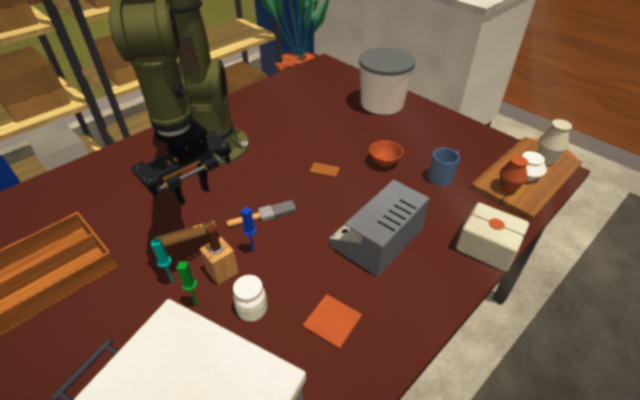

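View pics/wrist7.png

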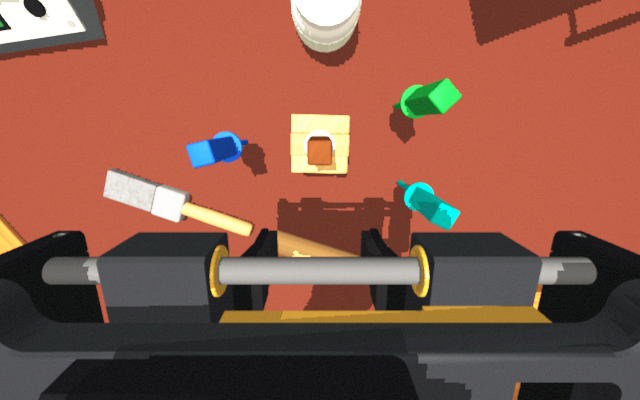

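The probe stands upright in its stand. Its collar is flat on the block at about (215,246) in the scene view, and its handle end is at (319,151) in the wrist view. The other things look unmoved and the gripper is clear, so I'm handing in.

```bash
python3 -c "
from h import *
print(ctrl.close_job())"
```

```text
the job is handed in; nothing more can be done
None
```

The reset button is pushed home and the probe is back in its stand. I handed the job in at about 17 s of the 64 s allowed.

- **Finding the hole:** I felt along the slot bottom, which met the tip 4.2 mm below the face. The tip dropped in about 16 mm from the slot's middle, towards the console's own +y. A faint dark edge in the wrist picture had already suggested that spot.
- **Pushing the button:** The tip stopped 22.1 to 22.5 mm below the face, against 22 mm expected. The force rose to about 20 N there with almost no further movement, so I took that as the hard stop. I have no direct reading of the button itself.
- **Returning the probe:** Going back in, it touched down with the tip about 8 mm above the table at about 8 N. The last pictures show it upright on its collar, the gripper clear, and the other things apparently where they were. I judged that last point by eye only.
- **One disagreement:** The pictures disagreed by about 1.5 mm on where the slot lies along its length. Feeling for the hole made this harmless.

Two move calls were refused early on for a missing field; nothing moved.

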